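Jack up a locked tube at its lift collar and hold it

ROBOT

A 6-joint arm with a two-finger parallel gripper is mounted at the origin on the work surface. World frame = base frame: x ahead of the robot, y to its left, z up, the work surface at z = 0. Lengths are in m, angles in rad, forces in N, time in s.
With the tool pointing down it reaches from about 0.35 to 0.8 m from the base axis. Payload 7.3 kg.
Tool frame: the origin (TCP) lies at the very end of the fingers, on their centre line; the grasp point (between the pads) lies 19 mm behind it; z points along the fingers, y is the line along which they close (so a half turn about z gives the same grasp; the last joint's range is limited). The gripper opens to 85 mm and grips with 20 to 120 N. Pads are 22 mm wide; open, the fingers measure 114 mm over their backs; the gripper's body (76 mm by 85 mm) begins 54 mm behind the grasp point. The pads swing forward as they close: fully open they stand 13 mm farther back than shut.
Start: joints at [1.055, 0.342, 1.524, -0, 1.275, -0.146], TCP at [0.19, 0.49, 0.208] pointing down, gripper open.
Joint ranges: [-2.53, 2.53], [-0.77, 2.02], [0.04, 2.7], [-1, 4.14], [0.28, 2.66], [-3.11, 3.11]. Speed limits (rad/s): [2.57, 2.57, 3.14, 3.14, 3.14, 3.14].

INTERFACE

Orientations are given as a unit quaternion [w, x, y, z].
In Python, from bench import arm gives the robot as it stands.
- The arm moves only by the tool jog_arm, never from a script. Its argument "deltas" is a list of rows, each a list of 3 entries, a list of its own where there are three numbers: the closure, from 0 (fully open) to 1 (shut), then the shift along the tool's x, y, z in mm, then the turn about the tool's z in degrees. A call has 1 to 8 rows; each row is the pose to reach, as a shift and turn from the pose commanded when the call began, along the tool's axes at that moment; what a row does not reach only later rows make up. A row lasts 1/12 s, in which the tool goes at most 41.7 mm and 7.16 degrees, less where a joint would pass 70% of its speed; a pose out of reach is approached as far as the arm can. A call with a gripper value outside its range is refused whole. The fingers move at their own pace and stop on an object; "newtons" is the grip in N (left out, the last holds). Time passes only in rows, so rows that repeat a pose let the fingers close. It gives the time, the measured TCP pose, the force, the opening and the grip force at its end, in the units of the state.
- arm.read_state(): the state, without advancing time (a new reading comes with each control period).
- arm.snapshot(name): name is "side" or "top"; returns a dict with "frame" (480x640x3 uint8, blue, green, red), "depth" (480x640 float32, m along the optical axis (not along the pixel's ray), 0 where there is no reading), "K" (3x3 intrinsics, pixels), "k1" (the pictures are not rectified: a ray, as slopes to the right and down, at radius r is drawn at 1 + k1 r^2 times it, then the intrinsics apply), "pose" (4x4, takes a point from camera to world coordinates). Camera axes: x right, y up, looking along -z (the intrinsics and any distortion apply to the point x, -y, -z); pixel columns grow to the right and rows downward; lengths in m; the calibration is good to about 2 mm. A picture is of the moment at which its call begins.
- arm.finish_job(): hands the job in; it is judged then, once.
Trained networks look in a picture, given as the dict that the camera call returned (one of the last four; its "shot" number tells which), for a name from the list of things; names that differ only in an ending like _2 or _b are one class to them, and where a whole thing is asked for, a point or a joint stands for the part that bears it (a point fixed in the world has none). Each returns a list of dicts, best first, with "conf" (0 to 1); they miss things now and then, are a little off and sometimes report something else, mostly with a low value. They report only what shows in the picture. A call takes as long as a camera call.
- arm.silhouettes(picture, query): "region" (480x640 bool, what is visible of it) and "box" ([centre column, centre row, width, height] in pixels, round what is visible of it).
The state is a dict: "clock": time; "joints": joint angles; "qd": joint speeds; "effort": joint torques, N m; "eef_pos": TCP position; "orientation": TCP orientation; "wrist_force": force on the tool from outside, world axes, zero at the start; "torque": the same for the moment, N m; "gripper_width": opening from 0.0 (shut) to 1.0 (fully open); "gripper_force": force on a finger pad.
Only numpy, scipy, OpenCV 4.12 (cv2) and the standard library are available. Lean on these libraries where they do the work, as an engineer would, in place of code of your own. Each camera call takes 0.05 s, during which the arm holds its last target. There are 200 camera calls.

TASK

The white tube on the welding fixture has to be raised for tacking. Swing the red-knobbed lock at its right-hand end fully round so that its steel finger is clear of the tube, then set the red lever jack upright on the bench with its saddle centred under the yellow collar that marks the lift point. Pump the jack's T-handle right down so that the saddle lifts the tube, and finish while still holding the handle down (the jack sinks if you let go): the jack alone must carry the tube, and the plate with the post, the steel coupling and the wrench stay where they are.

Things in the scene. Friction and masses are not known exactly. Their poses are not given: they have to be found in the camera images.
- lift_point (a point): Centre of the underside of the yellow collar (50 x 50 mm, 36 mm along the tube), the marked lift point; 100 mm above the bench while the tube rests. x axis level, square to the tube, away from the robot; y along the tube to the left, to its pivot; z up. The bench below is clear for at least 70 mm to the right (blue stand) and 100 mm to the left (bracket).
- collar: The yellow collar itself (origin at its centre, 25 mm above lift_point; axes as lift_point). It does not slide.
- tube: White square tube, 40 x 40 mm, 340 mm long, 0.8 kg, with its collar. Origin on its level hinge in the bracket at its left end, 125 mm above the bench, 150 to 230 mm from the collar; y axis along the tube to the left (the tube lies to -y). Underside 105, top 145 mm above the bench. Its right end rests on a blue stand 104 mm high with a foot 100 x 85 mm.
- lock (a joint): Angle of the swing lock about its upright axis: 0 = locked (steel finger 2 mm above the tube, knob arm square to the tube towards the robot); 1.57 = fully free (turned counter-clockwise seen from above: knob arm points right, in line with the tube, finger towards the robot, its end 50 mm from the axis, 147 to 157 mm above the bench). Stops at both ends; stays where it is left (0.1 N m of friction).
- lock_knob (a point): Grip centre of the lock's red upright knob: 18 mm diameter, 154 to 196 mm above the bench (this point 177 mm), 60 mm from the lock's axis. The flat arm below it has its top at 157 mm. x axis: from the knob to the lock's axis.
- lock_axis (a point): Point on the lock's upright turning axis, just beyond the tube's right end, at the height of lock_knob. Fixed to the fixture; x axis square to the tube, away from the robot.
- jack_grip (a point): Centre of the red upright block by which the loose jack (about 0.8 kg) is carried, 65 mm above its underside. Block 34 mm along x, 30 mm along y, top 92 mm above the underside. x axis: along the jack to the saddle, whose centre is 95 mm ahead; z up. Base plate 70 x 12 mm, from 120 mm ahead to 140 mm behind. Handle hinge 35 mm behind, 75 mm above the underside.
- saddle_top (a point): Centre of the top of the jack's saddle, a steel disc 40 mm in diameter on a ram in a red cylinder. 88 mm above the jack's underside with the handle up (12 mm lower than lift_point); it rises 50 mm per rad of the handle, 35 mm in all, and so lifts the collar by up to 23 mm.
- saddle: Saddle and ram of the jack; origin on the ram's axis at the jack's underside while the handle is up, axes as the jack.
- handle (a joint): Angle of the jack's pump handle: 0 = up (start; the lever slopes up 0.5 rad behind the jack), 0.7 rad = right down on its stop (lever slopes 0.2 rad below level). A spring brings it back up as soon as it is let go; it takes about 2 N at the T-grip to start and 6 to 12 N to hold right down with the tube on the saddle.
- t_grip: Black T-grip at the end of the jack's handle, a level bar 22 mm in diameter and 74 mm long along the jack's y axis; origin at its centre, 100 mm from the handle's hinge: 123 mm above the bench when up, 55 mm when down.
- handle_hinge (a point): Hinge of the handle on the jack; its x axis points along the jack to the saddle, z up. The handle turns about its y axis.
- post_plate: Bystander: drilled aluminium plate 60 x 110 x 8 mm with a steel post 36 mm in diameter, 108 mm high overall; origin under its centre.
- coupling: Bystander: steel coupling ring 48 mm in diameter, 30 mm high; origin under its centre.
- wrench: Bystander: wrench 180 mm long lying on the bench beyond the tube; origin under its middle.

How it is judged:
By the outcome, as a careful person would: the job done as asked, in the order asked, and still so for the second after the job is handed in, while the arm keeps its last pose, push and grip.
It also fails if it takes over 72 s, if anything falls off the work surface, if the arm or the gripper's body presses on something with over 40 N, if the wrist force passes 120 N, or if a joint passes its speed limit or range.

## Working session

There is one attempt and no reset: what is moved stays moved. The work goes in short steps, Python scripts to look and compute and a tool call to move; the robot and the scene stay as the last step left them, time stands still between calls to the robot, and variables do not carry over. Pictures are saved under pics/ and viewed, at most 10 in all, crops included, and the job is handed in when it is done.

Besides the shell and the picture viewer there is one more tool, called by a JSON object that holds its "api" and its "payload", one argument or row to a line. jog_arm: Moves the arm, as the interface text tells. Its arguments: {"type":"object","properties":{"deltas":{"type":"array","items":{"type":"array"}},"newtons":{"type":"number"}},"required":["deltas"]}

```bash
mkdir -p pics
cat > h.py <<'E'
import numpy as np, cv2
from bench import arm
def ray(p,u,v):
    K=p["K"];x=np.array([(u-K[0,2])/K[0,0],(v-K[1,2])/K[1,1]]);y=x.copy()
    for _ in range(20): y=x/(1+p["k1"]*(y@y))
    return y
def pts(p,mask):
    vs,us=np.nonzero(mask&(p["depth"]>0));K=p["K"]
    X=np.stack([(us-K[0,2])/K[0,0],(vs-K[1,2])/K[1,1]],1);y=X.copy()
    for _ in range(20): y=X/(1+p["k1"]*(y**2).sum(1,keepdims=True))
    d=p["depth"][vs,us]
    c=np.stack([y[:,0]*d,-y[:,1]*d,-d],1)
    return c@p["pose"][:3,:3].T+p["pose"][:3,3]
def onplane(p,u,v,z):
    y=ray(p,u,v);d=p["pose"][:3,:3]@np.array([y[0],-y[1],-1]);o=p["pose"][:3,3]
    return o+d*(z-o[2])/d[2]
def find(p,q,n=1):
    r=arm.silhouettes(p,q)
    return r[:n]
E
cat > a.py <<'E'
from h import *
np.set_printoptions(precision=4,suppress=True)
for n in ["top","side"]:
    p=arm.snapshot(n);cv2.imwrite(f"pics/{n}0.png",p["frame"])
    print(n,p["pose"][:3,3],-p["pose"][:3,2],p["pose"][:3,0])
    for q in ["collar","tube","lock_knob","lock","jack_grip","saddle_top","t_grip","handle","post_plate","coupling","wrench"]:
        for r in find(p,q,2):
            P=pts(p,r["region"])
            if len(P): print(q,round(r["conf"],2),np.round(r["box"]),len(P),"med",np.median(P,0),"lo",np.percentile(P,3,0),"hi",np.percentile(P,97,0))
print(arm.read_state())
E
python3 a.py
```

```text
top [ 0.4742 -0.0193  1.1237] [ 0.0897  0.0328 -0.9954] [-0.0011 -0.9995 -0.033 ]
collar 0.64 [273. 210.  22.  27.] 439 med [0.6127 0.1146 0.1491] lo [0.5913 0.0982 0.1099] hi [0.6388 0.133  0.1565]
tube 0.57 [259. 212. 155.  23.] 3117 med [0.615  0.1335 0.1447] lo [ 0.5927 -0.0138  0.1197] hi [0.6383 0.2975 0.1509]
lock_knob 0.57 [346. 225.  32.  41.] 483 med [ 0.604  -0.0584  0.1593] lo [ 0.5438 -0.074   0.1515] hi [ 0.6203 -0.0181  0.1968]
lock 0.82 [347. 225.  29.  36.] 480 med [ 0.6037 -0.0568  0.1587] lo [ 0.5454 -0.0732  0.1382] hi [ 0.62   -0.0181  0.1968]
jack_grip 0.77 [373. 300. 125.  70.] 3445 med [ 0.4182 -0.1133  0.015 ] lo [ 0.3599 -0.2158  0.008 ] hi [0.477  0.0141 0.1335]
saddle_top 0.76 [325. 284.  23.  16.] 273 med [0.4545 0.0006 0.0877] lo [ 0.4386 -0.0174  0.0107] hi [0.4724 0.0237 0.0909]
t_grip 0.7 [422. 316.  16.  37.] 343 med [ 0.3851 -0.2048  0.1323] lo [ 0.3517 -0.2211  0.1255] hi [ 0.4169 -0.1882  0.1363]
t_grip 0.58 [346. 224.  33.  41.] 519 med [ 0.605  -0.0582  0.1588] lo [ 0.5441 -0.0734  0.131 ] hi [ 0.6238 -0.016   0.1967]
handle 0.6 [408. 318.  52. 
[... 2329 characters left out ...]
 med [ 0.4147 -0.1404  0.0144] lo [ 0.3591 -0.2254  0.0069] hi [0.4782 0.0053 0.1331]
wrench 0.44 [269. 307.  37.  21.] 397 med [ 0.391  -0.2106  0.1296] lo [ 0.354  -0.2263  0.091 ] hi [ 0.4173 -0.1402  0.1354]
{'clock': 1.2, 'joints': array([ 1.055 ,  0.342 ,  1.5241,  0.    ,  1.2754, -0.146 ]), 'qd': array([-0.0002,  0.0008,  0.0007,  0.0012,  0.0002,  0.0015]), 'effort': array([ -0.0007, -43.3559, -24.6272,  -0.0001,   0.0003,   0.    ]), 'eef_pos': array([0.1897, 0.4895, 0.2077]), 'orientation': array([0.    , 0.1838, 0.983 , 0.    ]), 'wrist_force': array([0.0537, 0.2322, 0.2229]), 'torque': array([ 0.0168,  0.0076, -0.0172]), 'gripper_force': 0.0, 'gripper_width': 1.0037647934983864}
```

```bash
python3 -c "
import cv2
a=cv2.imread('pics/top0.png')[120:400,130:530];cv2.imwrite('pics/top0c.png',cv2.resize(a,None,fx=2,fy=2,interpolation=cv2.INTER_CUBIC))
a=cv2.imread('pics/side0.png')[140:440,180:460];cv2.imwrite('pics/side0c.png',cv2.resize(a,None,fx=2,fy=2,interpolation=cv2.INTER_CUBIC))"
```

```text
(no output)
```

View pics/top0c.png

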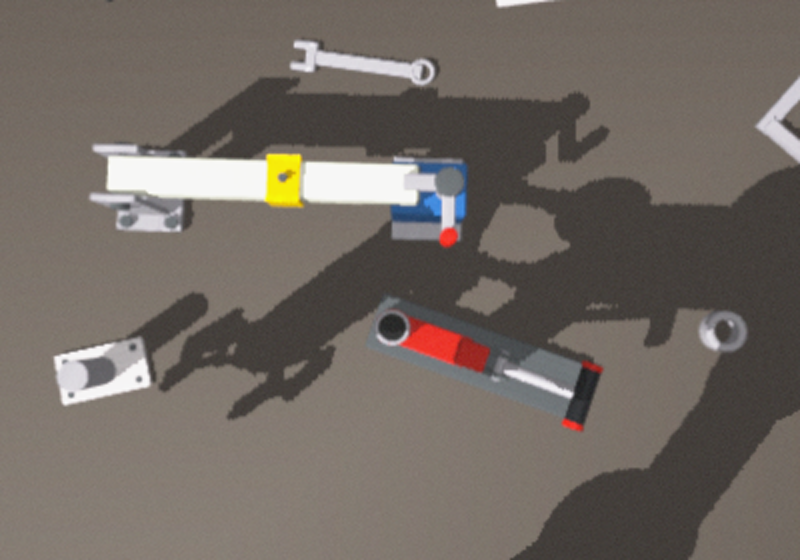

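View pics/side0c.png

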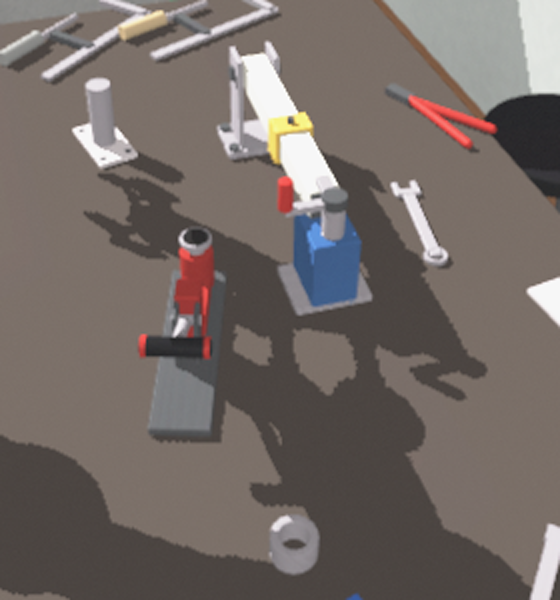

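```bash
cat > b.py <<'E'
from h import *
np.set_printoptions(precision=4,suppress=True)
def ctr(P): 
    r=cv2.minAreaRect((P[:,:2]*1000).astype(np.float32)); return np.round(r[0],1),np.round(r[1],1),round(r[2],1)
def best(p,q,lo,hi,k=0):
    r=find(p,q,2)
    if len(r)<=k: return None
    P=pts(p,r[k]["region"]);P=P[(P[:,2]>lo)&(P[:,2]<hi)]
    return P
if __name__=="__main__":
  for n in ["top","side"]:
    p=arm.snapshot(n)
    for q,k,lo,hi in [("tube",0,.138,.148),("lock",0,.18,.21),("lock",0,.15,.165),("saddle_top",0,.084,.1),("t_grip",0,.115,.14),("jack_grip",0,.008,.018),("jack_grip",0,.086,.097),("collar",0 if n=="top" else 1,.146,.154)]:
        P=best(p,q,lo,hi,k)
        if P is not None and len(P)>4:
            c=P.mean(0); 
            w=np.linalg.svd(P[:,:2]-c[:2],full_matrices=False)[2][0]
            print(n,q,len(P),"mean",c,"lo",P.min(0),"hi",P.max(0),"dir",round(np.degrees(np.arctan2(w[1],w[0])),1),*ctr(P))
E
python3 b.py
```

```text
top tube 2496 mean [0.6167 0.1433 0.1445] lo [ 0.5908 -0.0311  0.138 ] hi [0.6437 0.3094 0.148 ] dir -92.1 [616.8 139. ] [341.3  50. ] 88.5
top lock 65 mean [ 0.5496 -0.0605  0.1948] lo [ 0.5414 -0.0689  0.1835] hi [ 0.5577 -0.0526  0.1983] dir 152.1 [549.6 -60.7] [16.3 16.2] 0.6
top lock 409 mean [ 0.6021 -0.0513  0.1588] lo [ 0.5415 -0.0776  0.1501] hi [ 0.6247 -0.0139  0.1649] dir 49.9 [593.5 -57.6] [91.2 57.8] 36.5
top saddle_top 238 mean [ 0.4552 -0.0008  0.0884] lo [ 0.4364 -0.0197  0.0842] hi [0.4746 0.0188 0.0931] dir 62.4 [455.3  -1. ] [38.2 37.3] 63.6
top t_grip 367 mean [ 0.3845 -0.2045  0.1313] lo [ 0.3489 -0.226   0.1165] hi [ 0.4209 -0.1839  0.1391] dir 160.3 [ 384.2 -205.6] [23.4 73.8] 70.0
top jack_grip 1714 mean [ 0.4177 -0.112   0.0122] lo [ 0.3479 -0.226   0.008 ] hi [0.4916 0.0312 0.0179] dir -108.7 [422.2 -96.9] [252.8  70.8] 70.9
top jack_grip 520 mean [ 0.4341 -0.0634  0.0903] lo [ 0.3965 -0.1594  0.086 ] hi [0.4746 0.0164 0.097 ] dir 71.3 [429.3 -69.1] [184.   38.4] 69.5
top collar 339 mean [0.6168 0.1152 0.1497] lo [0.5908 0.0981 0.1461] hi [0.6412 0.1334 0.1
[... 371 characters left out ...]
84] lo [ 0.5456 -0.0817  0.15  ] hi [ 0.6263 -0.0194  0.165 ] dir -168.3 [594.2 -63.3] [87.5 55.6] 31.6
side saddle_top 140 mean [ 0.4592 -0.0053  0.0882] lo [ 0.4403 -0.0228  0.0841] hi [0.4785 0.0169 0.092 ] dir -105.5 [459.3  -2.8] [39.1 38.1] 87.7
side t_grip 297 mean [ 0.3835 -0.2124  0.1302] lo [ 0.3502 -0.2289  0.1207] hi [ 0.4169 -0.1944  0.1375] dir -20.6 [ 384.6 -210.2] [18.4 70.2] 71.2
side jack_grip 1483 mean [ 0.411  -0.1474  0.012 ] lo [ 0.349  -0.2354  0.0081] hi [0.4958 0.0266 0.018 ] dir -113.6 [ 423.4 -102.6] [260.8  70.2] 70.4
side jack_grip 317 mean [ 0.4353 -0.0708  0.0901] lo [ 0.399  -0.1603  0.0861] hi [0.4757 0.0139 0.0966] dir -109.8 [435.3 -72.3] [182.6  32.9] 71.0
```

```bash
cat >> h.py <<'E'
from scipy.spatial.transform import Rotation as Ro
def go(*targets):
    s=arm.read_state();q=s["orientation"];R=Ro.from_quat([q[1],q[2],q[3],q[0]]).as_matrix()
    y0=np.degrees(np.arctan2(R[1,1],R[0,1]))
    print("t",round(s["clock"],2),"tcp",np.round(s["eef_pos"],4),"yaw",round(y0,1),"F",np.round(s["wrist_force"],1),"w",round(s["gripper_width"],3),"gf",round(s["gripper_force"],1),"z",np.round(R[:,2],3))
    for x,y,z,yaw in targets:
        d=R.T@(np.array([x,y,z])-s["eef_pos"])*1000
        print(np.round(d,1),"turn",round((y0-yaw+180)%360-180,1))
E
python3 -c "
from h import *
go((.40,.15,.27,-10),(.55,-.0625,.25,-91.7))"
```

```text
t 2.1 tcp [0.1897 0.4895 0.2077] yaw 68.8 F [0.5 0.2 0.7] w 0.999 gf 0.0 z [ 0.  0. -1.]
[-318.8 -240.6  -62.3] turn 78.8
[-535.4 -384.5  -42.3] turn 160.5
```

{"api": "jog_arm", "payload": {
  "deltas": [
    [0, [-250, -190, -62], 57],
    [0, [-250, -190, -62], 57],
    [0, [-250, -190, -62], 57],
    [0, [-250, -190, -62], 57],
    [0, [-250, -190, -62], 57],
    [0, [-250, -190, -62], 57],
    [0, [-250, -190, -62], 57],
    [0, [-250, -190, -62], 57]
  ],
  "newtons": 40
}}

```text
clock: 2.77
eef_pos: [0.3555, 0.2194, 0.2707]
orientation: [0.001, 0.634, 0.774, 0.001]
wrist_force: [1.3, 0.6, -0.2]
gripper_width: 0.999
gripper_force: 0.0
```

```bash
python3 -c "
from h import *
go((.55,-.0625,.25,-91.7))"
```

```text
t 2.77 tcp [0.3555 0.2194 0.2707] yaw 11.4 F [ 1.3  0.6 -0.2] w 0.999 gf 0.0 z [ 0.002 -0.    -1.   ]
[-314.8  135.    21.1] turn 103.1
```

{"api": "jog_arm", "payload": {
  "deltas": [
    [0, [-310, 135, 20], 103],
    [0, [-310, 135, 20], 103],
    [0, [-310, 135, 20], 103],
    [0, [-310, 135, 20], 103],
    [0, [-310, 135, 20], 103],
    [0, [-310, 135, 20], 103],
    [0, [-310, 135, 20], 103],
    [0, [-310, 135, 20], 103]
  ]
}}

```text
clock: 3.43
eef_pos: [0.5475, -0.0515, 0.25]
orientation: [0.0, 0.927, 0.376, 0.0]
wrist_force: [1.4, 0.6, 1.1]
gripper_width: 0.997
gripper_force: 0.0
```

```bash
python3 -c "
from h import *
go((.55,-.0625,.25,-91.7))"
```

```text
t 3.43 tcp [ 0.5475 -0.0515  0.25  ] yaw -45.9 F [1.4 0.6 1.1] w 0.997 gf 0.0 z [ 0.  0. -1.]
[-5.9  9.7 -0.1] turn 45.8
```

{"api": "jog_arm", "payload": {
  "deltas": [
    [0, [-6, 10, 0], 46],
    [0, [-6, 10, 0], 46],
    [0, [-6, 10, 0], 46],
    [0, [-6, 10, 0], 46],
    [0, [-6, 10, 0], 46],
    [0, [-6, 10, 0], 46],
    [0, [-6, 10, 0], 46],
    [0, [-6, 10, 0], 46]
  ]
}}

```text
clock: 4.1
eef_pos: [0.5494, -0.0608, 0.25]
orientation: [-0.0, 1.0, -0.014, -0.0]
wrist_force: [0.0, -0.3, -0.6]
gripper_width: 1.001
gripper_force: 0.0
```

```bash
python3 -c "
from b import *
p=arm.snapshot('side');a=p['frame'][160:320,240:420];cv2.imwrite('pics/s1.png',cv2.resize(a,None,fx=4,fy=4,interpolation=cv2.INTER_CUBIC))
P=best(p,'lock',.17,.2);print(len(P),P.mean(0),ctr(P))
go((.55,-.0625,.163,-91.7))"
```

```text
84 [ 0.5521 -0.0673  0.1857] (array([553.3, -66.2]), array([15.3, 14.5]), 14.7)
t 4.2 tcp [ 0.5494 -0.0608  0.25  ] yaw -91.4 F [-0.1 -0.2  0.5] w 1.001 gf 0.0 z [-0.  0. -1.]
[ 0.7  1.7 87. ] turn 0.3
```

View pics/s1.png

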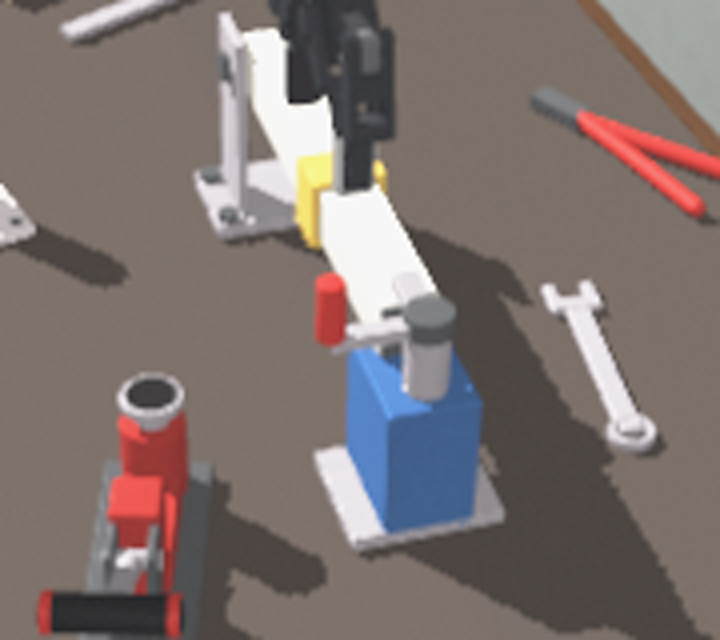

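{"api": "jog_arm", "payload": {
  "deltas": [
    [0, [2, 1, 40], 0],
    [0, [2, 1, 80], 0],
    [0, [2, 1, 86], 0],
    [0.4, [2, 1, 86], 0],
    [1, [2, 1, 86], 0],
    [1, [2, 1, 86], 0],
    [1, [2, 1, 86], 0],
    [1, [2, 1, 86], 0]
  ],
  "newtons": 25
}}

```text
clock: 4.87
eef_pos: [0.5523, -0.062, 0.1658]
orientation: [0.0, 1.0, -0.013, 0.002]
wrist_force: [-0.0, -0.5, -0.5]
gripper_width: 0.3
gripper_force: 0.0
```

```bash
python3 -c "
from b import *
go((.55,-.0625,.163,-91.7))
p=arm.snapshot('top')
P=best(p,'lock',.15,.165);print(len(P),P.mean(0),P.min(0),P.max(0))"
```

```text
t 4.87 tcp [ 0.5523 -0.062   0.1658] yaw -91.5 F [-0.  -0.5 -0.5] w 0.3 gf 0.0 z [ 0.003 -0.001 -1.   ]
[-2.3  0.6  2.8] turn 0.2Traceback (most recent call last):
  File "<string>", line 5, in <module>
    P=best(p,'lock',.15,.165);print(len(P),P.mean(0),P.min(0),P.max(0))
                                    ~~~^^^
TypeError: object of type 'NoneType' has no len()
```

{"api": "jog_arm", "payload": {
  "deltas": [
    [1, [0, 0, 2], 0],
    [1, [0, 0, 2], 0],
    [1, [0.4, 7.3, 2], -7],
    [1, [1.8, 14.5, 2], -14],
    [1, [4, 21.5, 2], -21],
    [1, [7, 28.2, 2], -28],
    [1, [10.9, 34.4, 2], -35],
    [1, [15.4, 40.1, 2], -42]
  ]
}}

```text
clock: 5.63
eef_pos: [0.5661, -0.1036, 0.1652]
orientation: [0.002, 0.937, 0.349, 0.001]
wrist_force: [-4.6, -0.9, 14.9]
gripper_width: 0.193
gripper_force: 25.1
```

```bash
python3 -c "
from b import *
go(*[(.611-.06*np.cos(np.radians(t-1.7)),-.064-.06*np.sin(np.radians(t-1.7)),.163,-91.7+t) for t in (0,42,49,56,63,70,77,84,90,93)])"
```

```text
t 5.63 tcp [ 0.5661 -0.1036  0.1652] yaw -49.1 F [-4.6 -0.9 14.9] w 0.193 gf 25.1 z [ 0.003 -0.002 -1.   ]
[ 15.7 -41.2   2. ] turn 42.6
[-0.1 -1.2  2.2] turn 0.6
[0.2 6.1 2.2] turn -6.4
[ 1.5 13.3  2.2] turn -13.4
[ 3.6 20.3  2.3] turn -20.4
[ 6.6 27.   2.3] turn -27.4
[10.4 33.3  2.3] turn -34.4
[14.9 39.1  2.3] turn -41.4
[19.3 43.6  2.4] turn -47.4
[21.6 45.6  2.4] turn -50.4
```

{"api": "jog_arm", "payload": {
  "deltas": [
    [1, [0.2, 6, -2], -7],
    [1, [1.5, 13, -2], -14],
    [1, [3.7, 20, -2], -21],
    [1, [6.6, 27, -2], -28],
    [1, [10.5, 33.3, -2], -35],
    [1, [15, 39, -2], -42],
    [1, [20, 44.3, -2], -48],
    [1, [23, 46.8, -2], -52]
  ]
}}

```text
clock: 6.3
eef_pos: [0.6111, -0.1249, 0.1652]
orientation: [-0.001, 0.69, 0.724, -0.003]
wrist_force: [-23.5, -5.1, 14.7]
gripper_width: 0.183
gripper_force: 26.8
```

```bash
python3 -c "
from b import *
go((.611,-.124,.165,0))
"
```

```text
t 6.3 tcp [ 0.6111 -0.1249  0.1652] yaw 2.8 F [-23.5  -5.1  14.7] w 0.183 gf 26.8 z [-0.006 -0.003 -1.   ]
[ 0.9 -0.1  0.2] turn 2.8
```

{"api": "jog_arm", "payload": {
  "deltas": [
    [0.5, [0, 0, 0], 0],
    [0, [0, 0, 0], 0],
    [0, [0, 0, 0], 0],
    [0, [0, 0, -30], 0],
    [0, [0, 0, -70], 0],
    [0, [0, 0, -90], 0],
    [0, [0, 0, -90], 0]
  ]
}}

```text
clock: 6.88
eef_pos: [0.6159, -0.1233, 0.2601]
orientation: [0.005, 0.691, 0.722, 0.002]
wrist_force: [0.1, -0.2, 0.5]
gripper_width: 1.001
gripper_force: 0.0
```

```bash
python3 -c "
from b import *
go((.4255,-.092,.14,-19.5))
p=arm.snapshot('side');a=p['frame'][160:360,200:440];cv2.imwrite('pics/s2.png',cv2.resize(a,None,fx=3,fy=3,interpolation=cv2.INTER_CUBIC))
P=best(p,'lock',.14,.2);print(len(P),P.mean(0),P.min(0),P.max(0))
"
```

```text
t 6.88 tcp [ 0.6159 -0.1233  0.2601] yaw 2.5 F [ 0.1 -0.2  0.5] w 1.001 gf 0.0 z [ 0.01  -0.003 -1.   ]
[  40.  -190.1  118. ] turn 22.0<string>:5: RuntimeWarning: Mean of empty slice.
  ret = um.true_divide(
Traceback (most recent call last):
ValueError: zero-size array to reduction operation minimum which has no identity
```

View pics/s2.png

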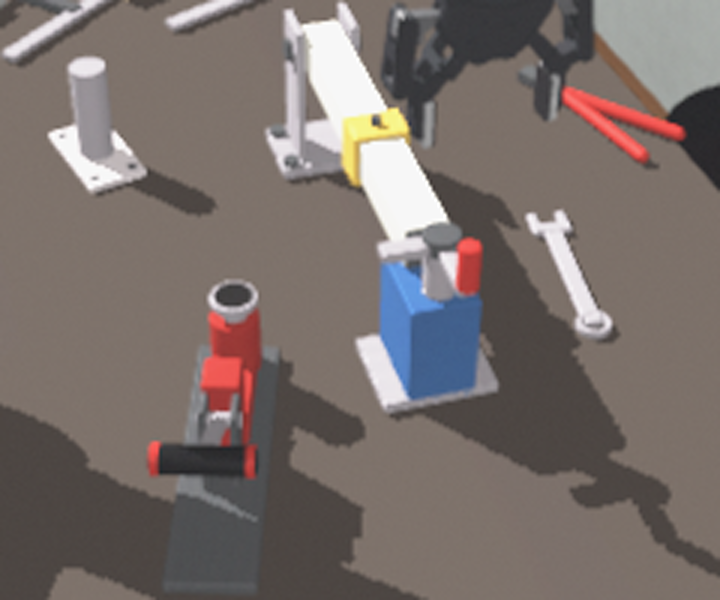

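{"api": "jog_arm", "payload": {
  "deltas": [
    [0, [40, -190, 90], 22],
    [0, [40, -190, 90], 22],
    [0, [40, -190, 90], 22],
    [0, [40, -190, 90], 22],
    [0, [40, -190, 90], 22],
    [0, [40, -190, 90], 22],
    [0, [40, -190, 90], 22],
    [0, [40, -190, 90], 22]
  ],
  "newtons": 70
}}

```text
clock: 7.65
eef_pos: [0.4226, -0.0915, 0.1639]
orientation: [0.0, 0.817, 0.577, 0.0]
wrist_force: [0.8, -0.1, 0.5]
gripper_width: 0.998
gripper_force: 0.0
```

```bash
python3 -c "
from b import *
for n in ('side','top'):
    p=arm.snapshot(n)
    for q,lo,hi in (('saddle_top',.084,.1),('t_grip',.115,.14)):
        P=best(p,q,lo,hi)
        if P is not None and len(P)>5: print(n,q,len(P),P.mean(0),ctr(P))
go((.4255,-.092,.047,-19.5))
"
```

```text
side saddle_top 147 [ 0.4589 -0.0045  0.0881] (array([458.6,  -3. ]), array([40.6, 36.6]), 74.5)
side t_grip 366 [ 0.3853 -0.2128  0.1295] (array([ 386. , -209.3]), array([21.8, 72.1]), 70.8)
t 7.95 tcp [ 0.4231 -0.0916  0.1642] yaw -19.5 F [-0.5 -1.   0.2] w 0.999 gf 0.0 z [ 0.001 -0.    -1.   ]
[  0.4   2.3 117.2] turn 0.0
```

{"api": "jog_arm", "payload": {
  "deltas": [
    [0, [0.5, 2.5, 40], 0],
    [0, [0.5, 2.5, 80], 0],
    [0, [0.5, 2.5, 110], 0],
    [0, [0.5, 2.5, 117], 0],
    [0, [0.5, 2.5, 117], 0],
    [0.5, [0.5, 2.5, 117], 0],
    [1, [0.5, 2.5, 117], 0],
    [1, [0.5, 2.5, 117], 0]
  ]
}}

```text
clock: 8.62
eef_pos: [0.426, -0.0922, 0.0487]
orientation: [0.002, 0.817, 0.577, 0.001]
wrist_force: [0.5, 0.7, -0.3]
gripper_width: 0.603
gripper_force: 0.0
```

{"api": "jog_arm", "payload": {
  "deltas": [
    [1, [0, 0, 0], 0],
    [1, [0, 0, 0], 0],
    [1, [0, 0, 0], 0]
  ]
}}

```text
clock: 8.87
eef_pos: [0.4259, -0.0921, 0.0484]
orientation: [0.001, 0.817, 0.577, 0.001]
wrist_force: [0.7, -0.9, 6.6]
gripper_width: 0.332
gripper_force: 71.8
```

```bash
python3 -c "
from b import *
go((.42,.10,.055,-90))
for n in ('side','top'):
    p=arm.snapshot(n)
    for q,lo,hi in (('saddle_top',.084,.1),('t_grip',.115,.14)):
        P=best(p,q,lo,hi)
        if P is not None and len(P)>5: print(n,q,len(P),P.mean(0),ctr(P))
"
```

```text
t 8.87 tcp [ 0.4259 -0.0921  0.0484] yaw -19.5 F [ 0.7 -0.9  6.6] w 0.332 gf 71.8 z [ 0.003 -0.001 -1.   ]
[179.1 -69.6  -6.9] turn 70.5
side t_grip 364 [ 0.3853 -0.2129  0.1295] (array([ 385.7, -210.9]), array([20.2, 71.8]), 69.8)
top saddle_top 236 [ 0.4547 -0.0008  0.0882] (array([454.4,  -0.5]), array([38.4, 36. ]), 89.8)
top t_grip 62 [ 0.4052 -0.218   0.1325] (array([ 402.9, -218.9]), array([12.1, 28. ]), 85.5)
```

{"api": "jog_arm", "payload": {
  "deltas": [
    [1, [0, 0, -5], 0],
    [1, [0, 0, -10], 0],
    [1, [20, -10, -10], 7],
    [1, [40, -20, -10], 14],
    [1, [60, -30, -10], 21],
    [1, [85, -40, -10], 28],
    [1, [110, -50, -10], 35],
    [1, [130, -60, -10], 42]
  ]
}}

```text
clock: 9.83
eef_pos: [0.4106, 0.0524, 0.057]
orientation: [-0.0, 0.97, 0.244, -0.001]
wrist_force: [0.7, 0.6, -8.8]
gripper_width: 0.332
gripper_force: 70.3
```

```bash
python3 -c "
from b import *
go((.42,.10,.0584,-92))
for n in ('side','top'):
    p=arm.snapshot(n)
    for q,lo,hi in (('saddle_top',.084,.11),('t_grip',.115,.15),('collar',.146,.154)):
        for k in (0,1):
            P=best(p,q,lo,hi,k)
            if P is not None and len(P)>15: print(n,q,len(P),P.mean(0),ctr(P))
"
```

```text
t 9.83 tcp [0.4106 0.0524 0.057 ] yaw -61.8 F [ 0.7  0.6 -8.8] w 0.332 gf 70.3 z [-0.001  0.    -1.   ]
[ 30.9 -37.5  -1.4] turn 30.2
side saddle_top 107 [0.4955 0.0922 0.0958] (array([496.3,  94.2]), array([37.4, 31.2]), 76.0)
side t_grip 273 [ 0.304  -0.012   0.1382] (array([304.2,  -5.7]), array([22.6, 77.4]), 28.6)
side collar 149 [0.6196 0.1118 0.1501] (array([620.7, 113.1]), array([52.5, 38.6]), 0.1)
top saddle_top 19 [0.595  0.1303 0.1064] (array([595.2, 149.6]), array([156. ,   5.7]), 88.0)
top saddle_top 235 [0.4927 0.097  0.0965] (array([492.7,  97.1]), array([36.3, 36.1]), 89.8)
top t_grip 216 [0.6119 0.1155 0.1458] (array([615.8, 116.1]), array([50.5, 35.2]), 0.2)
top t_grip 220 [ 0.3106 -0.0195  0.1406] (array([309.2, -17.3]), array([21.4, 49.7]), 29.7)
top collar 357 [0.6171 0.1158 0.1499] (array([616.7, 116.6]), array([37.5, 48.5]), 89.9)
top collar 22 [ 0.5938 -0.0789  0.1524] (array([588.6, -84.1]), array([32.6, 64.1]), 12.4)
```

```bash
python3 -c "
from b import *
go((.42,.1205,.053,-91.7),(.5235,.1178,.053,-91.7))"
```

```text
t 10.53 tcp [0.4114 0.0506 0.057 ] yaw -61.4 F [-0.7 -0.1 -9.1] w 0.334 gf 71.1 z [-0.  0. -1.]
[ 41.  -57.2   4. ] turn 30.3
[130.6  -5.4   4. ] turn 30.3
```

{"api": "jog_arm", "payload": {
  "deltas": [
    [1, [10, -15, 3], 7],
    [1, [20, -30, 3], 14],
    [1, [30, -45, 3], 21],
    [1, [41, -57, 3], 28],
    [1, [41, -57, 4], 30.3],
    [1, [41, -57, 4], 30.3]
  ]
}}

```text
clock: 11.03
eef_pos: [0.4201, 0.1213, 0.0529]
orientation: [-0.0, 1.0, -0.015, -0.0]
wrist_force: [-0.6, -0.2, -8.7]
gripper_width: 0.335
gripper_force: 71.7
```

```bash
python3 -c "
from b import *
go((.5235,.1178,.053,-91.7))
for n in ('side','top'):
    p=arm.snapshot(n)
    for q,lo,hi in (('saddle_top',.084,.1),('collar',.146,.154)):
        for k in (0,1):
            P=best(p,q,lo,hi,k)
            if P is not None and len(P)>25: print(n,q,len(P),P.mean(0),ctr(P))
"
```

```text
t 11.03 tcp [0.4201 0.1213 0.0529] yaw -91.7 F [-0.6 -0.2 -8.7] w 0.335 gf 71.7 z [-0.  0. -1.]
[103.5   0.4  -0.2] turn 0.0
side saddle_top 120 [0.5165 0.1144 0.0918] (array([517.3, 117. ]), array([38.8, 34.5]), 75.3)
side collar 150 [0.6184 0.1109 0.15  ] (array([619.5, 114.4]), array([40.4, 48.3]), 87.4)
```

{"api": "jog_arm", "payload": {
  "deltas": [
    [1, [20, 0, 0], 0],
    [1, [45, 0, 0], 0],
    [1, [70, 0, 0], 0],
    [1, [90, 0, 0], 0],
    [1, [103, 0, 0], 0],
    [1, [103, 0, 0], 0],
    [1, [103, 0, 2], 0],
    [1, [103, 0, 4], 0]
  ]
}}

```text
clock: 12.2
eef_pos: [0.5219, 0.1175, 0.0484]
orientation: [0.0, 1.0, -0.015, -0.001]
wrist_force: [-2.8, -0.1, -3.4]
gripper_width: 0.334
gripper_force: 72.3
```

```bash
python3 -c "
from b import *
go((.5235,.1178,.0484,-91.7))
p=arm.snapshot('side');a=p['frame'][160:320,220:420];cv2.imwrite('pics/s3.png',cv2.resize(a,None,fx=4,fy=3.75,interpolation=cv2.INTER_CUBIC))
for q,lo,hi in (('t_grip',.11,.14),('collar',.146,.154),('tube',.138,.148)):
        for k in (0,1):
            P=best(p,q,lo,hi,k)
            if P is not None and len(P)>25: print(q,len(P),P.mean(0),ctr(P))
"
```

```text
t 12.2 tcp [0.5219 0.1175 0.0484] yaw -91.7 F [-2.8 -0.1 -3.4] w 0.334 gf 72.3 z [-0.002 -0.    -1.   ]
[ 1.6 -0.4  0. ] turn -0.0
t_grip 178 [0.3997 0.1124 0.1302] (array([401.2, 120.5]), array([77.9, 21.5]), 87.9)
collar 160 [0.6196 0.1116 0.15  ] (array([620.3, 114.6]), array([43.2, 50. ]), 88.4)
tube 953 [0.6186 0.1143 0.1448] (array([620.3, 136.1]), array([344.4,  50.6]), 89.5)
```

View pics/s3.png

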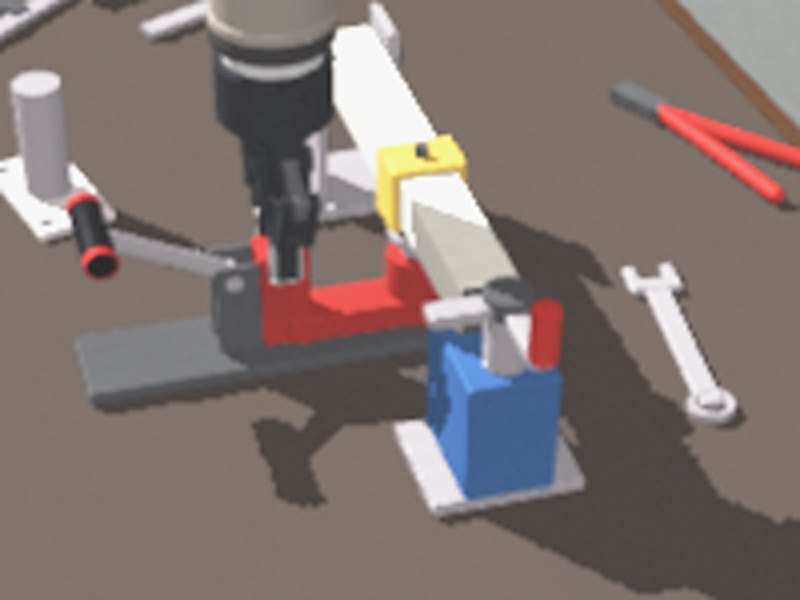

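{"api": "jog_arm", "payload": {
  "deltas": [
    [1, [1.5, 0, 1], 0],
    [1, [1.5, 0, 1], 0],
    [0.5, [1.5, 0, 1], 0],
    [0, [1.5, 0, 1], 0],
    [0, [1.5, 0, 1], 0],
    [0, [1.5, 0, -40], 0],
    [0, [1.5, 0, -80], 0],
    [0, [1.5, 0, -120], 0]
  ]
}}

```text
clock: 13.22
eef_pos: [0.5246, 0.1174, 0.1707]
orientation: [-0.0, 1.0, -0.015, 0.0]
wrist_force: [1.0, 0.4, 0.1]
gripper_width: 1.0
gripper_force: 0.0
```

{"api": "jog_arm", "payload": {
  "deltas": [
    [0.5, [0, 0, -20], 0],
    [1, [-40, 0, -20], 0],
    [1, [-80, 0, -20], 0],
    [1, [-122, 0, -20], 0],
    [1, [-122, 0, -20], 0],
    [1, [-122, 0, -20], 0]
  ]
}}

```text
clock: 13.72
eef_pos: [0.4013, 0.1213, 0.1899]
orientation: [-0.0, 1.0, -0.014, 0.001]
wrist_force: [0.3, -0.4, -0.3]
gripper_width: 0.146
gripper_force: 0.0
```

```bash
python3 -c "
from b import *
p=arm.snapshot('side')
for q,lo,hi in (('t_grip',.11,.14),('collar',.146,.154),('jack_grip',.084,.097),('jack_grip',.008,.016)):
        for k in (0,1):
            P=best(p,q,lo,hi,k)
            if P is not None and len(P)>25: print(q,len(P),P.mean(0),ctr(P))
p=arm.snapshot('top')
for q,lo,hi in (('t_grip',.11,.14),('jack_grip',.086,.096)):
        for k in (0,1):
            P=best(p,q,lo,hi,k)
            if P is not None and len(P)>25: print(q,len(P),P.mean(0),ctr(P))
go((.4,.121,.140,-91.7))
"
```

```text
t_grip 191 [0.4026 0.1114 0.1294] (array([405. , 119.4]), array([76.7, 25.2]), 87.3)
collar 163 [0.6196 0.1121 0.1499] (array([620.3, 117.3]), array([47.9, 49.9]), 89.0)
jack_grip 217 [0.5096 0.1139 0.0896] (array([526.8, 116. ]), array([162.9,  35.1]), 0.2)
jack_grip 892 [0.4722 0.1084 0.0119] (array([460.1, 137. ]), array([170.8, 300. ]), 45.3)
jack_grip 287 [0.5069 0.1191 0.0905] (array([489.9, 119.7]), array([29.9, 97.1]), 88.9)
t 14.42 tcp [0.4027 0.1211 0.1889] yaw -91.7 F [-0.   0.4 -0.5] w 0.003 gf 0.0 z [-0.  0. -1.]
[-2.6  0.2 48.9] turn -0.0
```

{"api": "jog_arm", "payload": {
  "deltas": [
    [1, [-2, 0, 40], 0],
    [1, [-2, 0, 52], 0],
    [1, [-4, 0, 59], 0],
    [1, [-7, 0, 66], 0],
    [1, [-9, 0, 74], 0],
    [1, [-11, 0, 82], 0],
    [1, [-12, 0, 90], 0],
    [1, [-12, 0, 90], 0]
  ]
}}

```text
clock: 15.08
eef_pos: [0.3889, 0.1215, 0.0981]
orientation: [0.0, 1.0, -0.015, -0.002]
wrist_force: [-3.0, 0.8, 3.0]
gripper_width: -0.002
gripper_force: 1.9
```

```bash
python3 -c "
from b import *
go((.3905,.121,.066,-91.7))
p=arm.snapshot('side');a=p['frame'][160:320,220:420];cv2.imwrite('pics/s4.png',cv2.resize(a,None,fx=4,fy=3.75,interpolation=cv2.INTER_CUBIC))
for q,lo,hi in (('t_grip',.05,.14),('collar',.146,.19)):
            P=best(p,q,lo,hi,0)
            if P is not None and len(P)>25: print(q,len(P),P.mean(0),ctr(P))
"
```

```text
t 15.08 tcp [0.3889 0.1215 0.0981] yaw -91.7 F [-3.   0.8  3. ] w -0.002 gf 1.9 z [-0.003  0.    -1.   ]
[ 1.7  0.5 32.1] turn -0.0
t_grip 103 [0.3969 0.0972 0.1173] (array([397.7, 107.2]), array([54.6, 20.6]), 86.6)
collar 172 [0.6198 0.1121 0.1505] (array([620.7, 117. ]), array([46.9, 50.8]), 85.8)
```

View pics/s4.png

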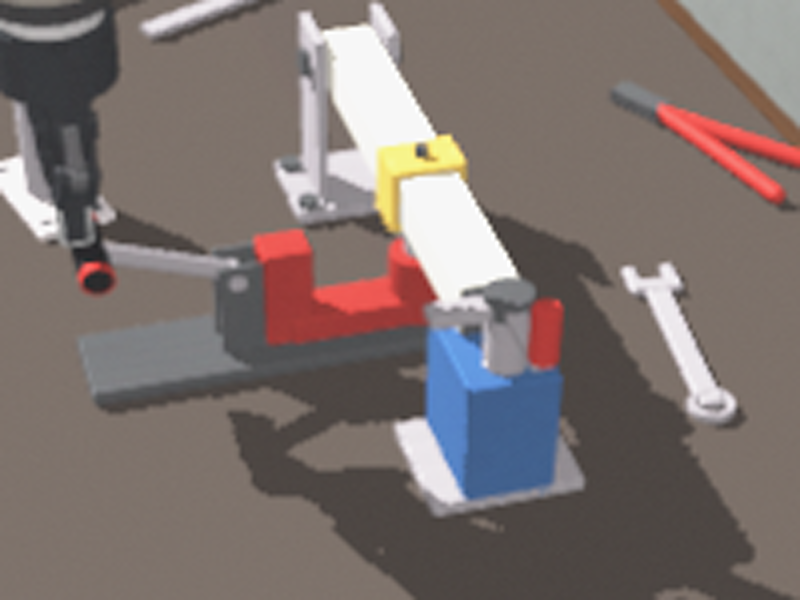

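{"api": "jog_arm", "payload": {
  "deltas": [
    [1, [-6, 0, -10], 0],
    [1, [-12, 0, -30], 0],
    [1, [-20, 0, -70], 0],
    [1, [-20, 0, -100], 0],
    [1, [-20, 0, -100], 0]
  ]
}}

```text
clock: 15.65
eef_pos: [0.3745, 0.1225, 0.205]
orientation: [-0.001, 1.0, -0.015, 0.007]
wrist_force: [1.2, -0.1, 0.2]
gripper_width: 0.001
gripper_force: 0.0
```

```bash
python3 -c "
from b import *
p=arm.snapshot('side')
for q,lo,hi in (('t_grip',.10,.14),('collar',.146,.154),('jack_grip',.084,.097)):
            P=best(p,q,lo,hi,0)
            if P is not None and len(P)>25: print(q,len(P),P.mean(0),P.min(0),P.max(0),ctr(P))
            if q=='t_grip': print(P[::12])
p=arm.snapshot('top');cv2.imwrite('pics/t5.png',cv2.resize(p['frame'][180:360,180:400],None,fx=3,fy=3))
for q,lo,hi in (('t_grip',.10,.14),('jack_grip',.086,.096)):
            P=best(p,q,lo,hi,0)
            if P is not None and len(P)>25: print(q,len(P),P.mean(0),ctr(P))
go((.4,.121,.140,-91.7))
"
```

```text
t_grip 190 [0.4022 0.1114 0.1293] [0.3916 0.0817 0.1117] [0.4157 0.1588 0.1367] (array([403.5, 120.4]), array([77. , 22.1]), 87.9)
[[0.4044 0.1588 0.1321]
 [0.4026 0.1496 0.1323]
 [0.4118 0.1438 0.131 ]
 [0.3979 0.1398 0.1304]
 [0.4038 0.1294 0.133 ]
 [0.4149 0.1365 0.1227]
 [0.397  0.1229 0.1294]
 [0.405  0.1096 0.1337]
 [0.3922 0.112  0.1286]
 [0.3981 0.102  0.1312]
 [0.4061 0.0899 0.1348]
 [0.3923 0.1017 0.1233]
 [0.397  0.0835 0.132 ]
 [0.404  0.0827 0.1279]
 [0.4115 0.0838 0.1223]
 [0.3985 0.0838 0.1189]]
collar 169 [0.619  0.1119 0.1498] [0.5947 0.0887 0.146 ] [0.6453 0.1467 0.1537] (array([620.1, 117.6]), array([58. , 50.6]), 89.9)
jack_grip 208 [0.5091 0.1143 0.0897] [0.4431 0.0989 0.084 ] [0.6079 0.1346 0.0966] (array([525.6, 116.9]), array([ 33.9, 165. ]), 88.7)
t_grip 265 [0.4021 0.1239 0.1325] (array([401.8, 122.6]), array([69.8, 18.9]), 84.9)
jack_grip 281 [0.5068 0.1188 0.0908] (array([496.8, 119.3]), array([29.8, 83.8]), 87.2)
t 16.0 tcp [0.3702 0.1219 0.1981] yaw -91.7 F [-0.2 -0.4 -0.3] w -0.001 gf 0.0 z [-0.002 -0.    -1.   ]
[30.  0. 58.] turn -0.0
```

View pics/t5.png

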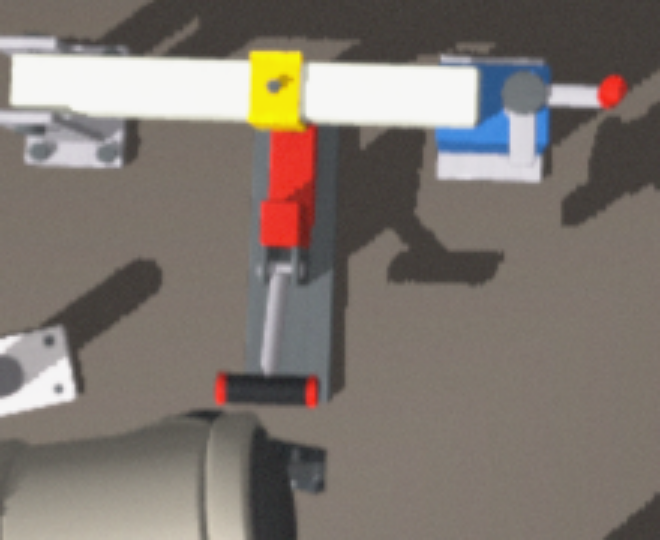

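{"api": "jog_arm", "payload": {
  "deltas": [
    [1, [20, 0, 0], 0],
    [1, [35, 0, 20], 0],
    [1, [35, 0, 50], 0],
    [1, [35, 0, 62], 0],
    [1, [35, 0, 68], 0],
    [1, [33, 0, 74], 0],
    [1, [33, 0, 74], 0]
  ]
}}

```text
clock: 16.58
eef_pos: [0.4028, 0.121, 0.1242]
orientation: [0.0, 1.0, -0.015, -0.001]
wrist_force: [-1.4, -1.1, 1.2]
gripper_width: 0.003
gripper_force: 0.0
```

```bash
python3 -c "
from b import *
go((.393,.121,.100,-91.7))
p=arm.snapshot('side')
P=best(p,'t_grip',.05,.14);print(len(P),P.mean(0),P.min(0),P.max(0))
"
```

```text
t 16.58 tcp [0.4028 0.121  0.1242] yaw -91.7 F [-1.4 -1.1  1.2] w 0.003 gf 0.0 z [-0.002 -0.    -1.   ]
[-9.7  0.3 24.2] turn -0.0
164 [0.402  0.1051 0.1285] [0.3914 0.0814 0.1104] [0.4172 0.1515 0.1391]
```

```bash
python3 -c "
from b import *
p=arm.snapshot('side')
f=cv2.resize(p['frame'][190:260,215:300],None,fx=8,fy=8,interpolation=cv2.INTER_CUBIC);cv2.imwrite('pics/s6.png',f)
"
```

```text
(no output)
```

View pics/s6.png

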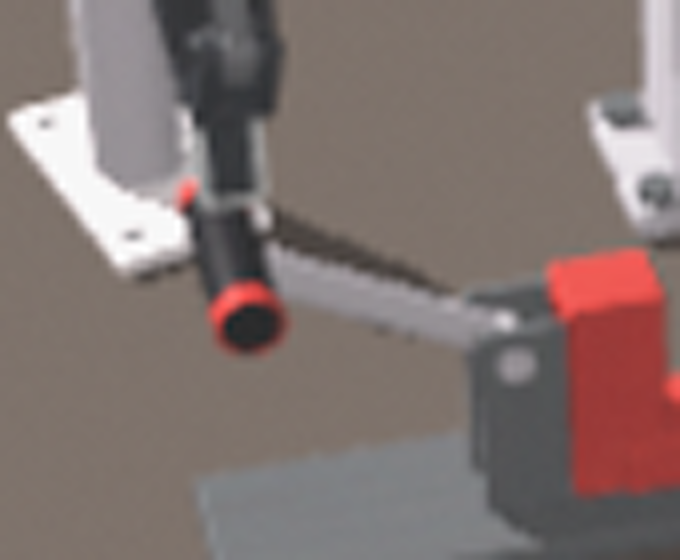

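```bash
python3 -c "
from b import *
p=arm.snapshot('side')
def ony(u,v,y0):
    y=ray(p,u,v);d=p['pose'][:3,:3]@np.array([y[0],-y[1],-1]);o=p['pose'][:3,3];return o+d*(y0-o[1])/d[1]
print(ony(215+248/8,190+320/8,.081), ony(215+515/8,190+365/8,.1))
"
```

```text
[0.4011 0.081  0.1266] [0.4899 0.1    0.0746]
```

```bash
python3 -c "
from b import *
p=arm.snapshot('side')
def ony(u,v,y0):
    y=ray(p,u,v);d=p['pose'][:3,:3]@np.array([y[0],-y[1],-1]);o=p['pose'][:3,3];return o+d*(y0-o[1])/d[1]
for y in (.095,.107,.121): print(ony(215+235/8,190+205/8,y))
go((.393,.121,.100,-91.7))
P=pts(p,np.ones((480,640),bool))
m=(abs(P[:,0]-.403)<.025)&(abs(P[:,1]-.121)<.05)&(P[:,2]>.09)&(P[:,2]<.17)
Q=P[m]
for lo in np.arange(.08,.165,.006):
    q=Q[(Q[:,1]>=lo)&(Q[:,1]<lo+.006)]
    if len(q): print(round(lo,3),len(q),'x',q[:,0].min(),q[:,0].max(),'z',q[:,2].min(),q[:,2].max(), np.round(np.sort(q[:,2])[::max(1,len(q)//8)],3))
"
```

```text
[0.4026 0.095  0.1607]
[0.4044 0.107  0.1522]
[0.4064 0.121  0.1424]
t 16.83 tcp [0.4042 0.1212 0.1258] yaw -91.7 F [ 0.2 -0.8 -0.3] w 0.002 gf 0.0 z [ 0.002  0.    -1.   ]
[-11.2   0.5  25.8] turn -0.0
0.08 41 x 0.3916586208402323 0.4122134671135699 z 0.11347946625471184 0.13790381112987604 [0.113 0.119 0.122 0.123 0.125 0.127 0.129 0.132 0.138]
0.086 23 x 0.3916759553930125 0.41277970305766953 z 0.11130541540833472 0.13493819793504502 [0.111 0.114 0.116 0.117 0.128 0.129 0.129 0.13  0.132 0.133 0.134 0.135]
0.092 10 x 0.39346674744787474 0.4090427749610761 z 0.1297260074956076 0.13679804188074507 [0.13  0.132 0.132 0.132 0.133 0.133 0.133 0.136 0.136 0.137]
0.098 11 x 0.3920627875677545 0.4124648693991672 z 0.12443346212419737 0.13604496470722427 [0.124 0.127 0.127 0.128 0.13  0.131 0.132 0.132 0.132 0.135 0.136]
0.104 28 x 0.3934700145907189 0.4116668804094706 z 0.12586474877983445 0.1696821989472117 [0.126 0.13  0.132 0.134 0.135 0.161 0.162 0.165 0.168 0.17 ]
0.11 50 x 0.3945562553338266 0.42771623350441423 z 0.10659429087936356 0.1695312912552156 [0.107 0.113 0.128 0.132 0.15  
[... 393 characters left out ...]
0899244973 [0.117 0.125 0.129 0.131 0.131 0.132 0.132 0.133 0.133 0.134 0.134 0.134
 0.134 0.136]
0.134 10 x 0.3938276535956281 0.41474229745451957 z 0.123281405399712 0.133731460810523 [0.123 0.125 0.128 0.128 0.131 0.131 0.132 0.133 0.133 0.134]
0.14 4 x 0.39601353123310723 0.41444427919867843 z 0.12546065316477673 0.13156664711477206 [0.125 0.126 0.127 0.132]
0.146 6 x 0.3934370081950015 0.3975397042105301 z 0.1233026574120889 0.13292630568040276 [0.123 0.126 0.127 0.129 0.131 0.133]
0.152 3 x 0.39512226566418673 0.3987610446802272 z 0.1281267698949361 0.1311655781782366 [0.128 0.131 0.131]
0.158 1 x 0.39674898075386933 0.39674898075386933 z 0.12875161780297262 0.12875161780297262 [0.129]
```

{"api": "jog_arm", "payload": {
  "deltas": [
    [1, [0, 0, 13], 0],
    [1, [-2, 0, 19], 0],
    [1, [-4, 0, 25], 0],
    [1, [-6, 0, 31], 0],
    [1, [-8, 0, 37], 0],
    [1, [-9, 0, 43], 0],
    [1, [-10, 0, 48], 0],
    [1, [-11, 0, 53], 0]
  ]
}}

```text
clock: 17.5
eef_pos: [0.3911, 0.1214, 0.0716]
orientation: [0.0, 1.0, -0.015, -0.001]
wrist_force: [-6.9, 0.1, 9.1]
gripper_width: 0.006
gripper_force: 4.4
```

```bash
python3 -c "
from b import *
go((.393,.121,.043,-91.7))
p=arm.snapshot('side')
P=best(p,'t_grip',.05,.14);print(len(P),P.mean(0),P.min(0),P.max(0))
P=best(p,'collar',.146,.18);print(len(P),P.mean(0))
"
```

```text
t 17.5 tcp [0.3911 0.1214 0.0716] yaw -91.7 F [-6.9  0.1  9.1] w 0.006 gf 4.4 z [-0.002 -0.    -1.   ]
[ 1.9  0.4 28.6] turn 0.0Traceback (most recent call last):
  File "<string>", line 5, in <module>
    P=best(p,'t_grip',.05,.14);print(len(P),P.mean(0),P.min(0),P.max(0))
                                     ~~~^^^
TypeError: object of type 'NoneType' has no len()
```

```bash
python3 -c "
from b import *
p=arm.snapshot('side')
f=cv2.resize(p['frame'][180:270,215:345],None,fx=6,fy=6,interpolation=cv2.INTER_CUBIC);cv2.imwrite('pics/s7.png',f)
for q,lo,hi in (('collar',.13,.18),('jack_grip',.084,.097),('handle',.03,.14)):
    P=best(p,q,lo,hi)
    if P is not None and len(P): print(q,len(P),P.mean(0),P.min(0),P.max(0))
go((.393,.121,.043,-91.7))
"
```

```text
collar 210 [0.615  0.1113 0.1559] [0.5943 0.0942 0.13  ] [0.6454 0.1354 0.1686]
jack_grip 325 [0.465  0.1105 0.0893] [0.3793 0.0804 0.0841] [0.613  0.1349 0.0966]
handle 261 [0.4201 0.108  0.0852] [0.3799 0.08   0.0693] [0.4797 0.1263 0.0973]
t 17.8 tcp [0.3911 0.1214 0.0718] yaw -91.7 F [-5.4  1.3  8.2] w -0.0 gf 4.0 z [-0.003 -0.    -1.   ]
[ 1.9  0.4 28.7] turn -0.0
```

View pics/s7.png

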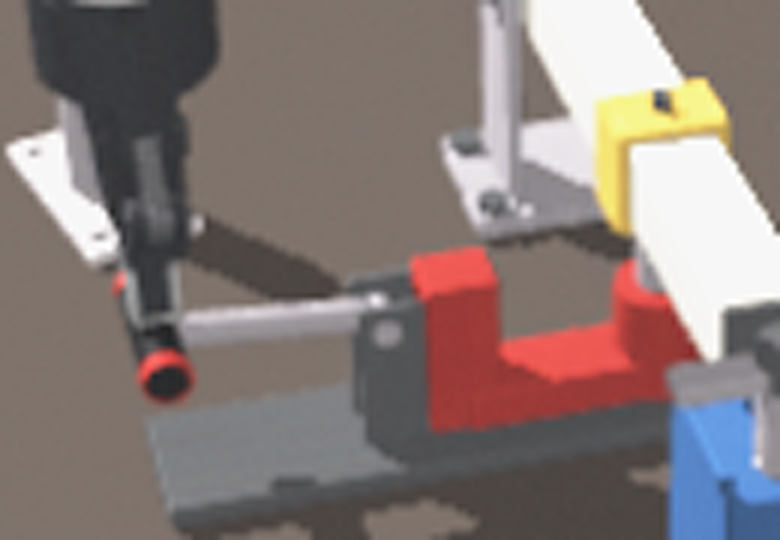

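{"api": "jog_arm", "payload": {
  "deltas": [
    [1, [-1, 0, 5], 0],
    [1, [-1, 0, 10], 0],
    [1, [-1, 0, 15], 0],
    [1, [0, 0, 20], 0],
    [1, [0, 0, 25], 0],
    [1, [0, 0, 28], 0],
    [1, [0, 0, 28], 0]
  ]
}}

```text
clock: 18.38
eef_pos: [0.3918, 0.1214, 0.0435]
orientation: [0.0, 1.0, -0.015, -0.001]
wrist_force: [-4.4, 0.6, 7.2]
gripper_width: 0.006
gripper_force: 3.9
```

```bash
cat > c.py <<'E'
from b import *
go((.393,.121,.043,-91.7))
p=arm.snapshot('side')
for q,lo,hi in (('collar',.13,.19),('jack_grip',.086,.097),('handle',.03,.14),('t_grip',.03,.14)):
    P=best(p,q,lo,hi)
    if P is not None and len(P): print(q,len(P),P.mean(0),P.min(0),P.max(0))
    if q=='collar': Q=P[P[:,2]>P[:,2].max()-.012]; print('top',Q.mean(0),ctr(Q))
E
python3 c.py
```

```text
t 18.38 tcp [0.3918 0.1214 0.0435] yaw -91.7 F [-4.4  0.6  7.2] w 0.006 gf 3.9 z [-0.001 -0.    -1.   ]
[1.2 0.4 0.5] turn 0.0
collar 220 [0.6116 0.1134 0.1677] [0.5941 0.0958 0.1328] [0.6446 0.1505 0.1833]
top [0.6193 0.1125 0.1752] (array([619.7, 116.5]), array([39.1, 49.2]), 88.0)
jack_grip 148 [0.533  0.1132 0.0907] [0.4798 0.0987 0.086 ] [0.6226 0.1326 0.096 ]
handle 1292 [0.5225 0.1075 0.061 ] [0.3812 0.0455 0.03  ] [0.6418 0.1345 0.139 ]
t_grip 89 [0.391 0.094 0.062] [0.3815 0.081  0.0439] [0.4002 0.1151 0.07  ]
```

{"api": "jog_arm", "payload": {
  "deltas": [
    [1, [0, 0, 2], 0],
    [1, [0, 0, 3], 0],
    [1, [0, 0, 3], 0],
    [1, [0, 0, 3], 0]
  ]
}}

```text
clock: 18.97
eef_pos: [0.392, 0.1214, 0.0417]
orientation: [0.0, 1.0, -0.015, -0.0]
wrist_force: [-7.4, -0.6, 17.4]
gripper_width: 0.001
gripper_force: 8.9
```

```bash
python3 c.py
```

```text
t 18.97 tcp [0.392  0.1214 0.0417] yaw -91.7 F [-7.4 -0.6 17.4] w 0.001 gf 8.9 z [-0. -0. -1.]
[ 1.   0.4 -1.3] turn 0.0
collar 252 [0.6116 0.115  0.1665] [0.5942 0.093  0.1302] [0.6456 0.1665 0.1843]
top [0.62   0.1138 0.1761] (array([620.4, 117.9]), array([38.6, 50.1]), 88.4)
jack_grip 141 [0.5296 0.1135 0.0903] [0.485  0.0984 0.0861] [0.6219 0.1325 0.0962]
handle 263 [0.4217 0.108  0.065 ] [0.3816 0.0802 0.0426] [0.48   0.1271 0.0797]
t_grip 103 [0.3919 0.0948 0.0604] [0.3816 0.0802 0.0426] [0.4032 0.1225 0.0692]
```

```bash
python3 -c "
from b import *
go()
print(arm.finish_job())"
```

```text
t 19.22 tcp [0.392  0.1214 0.0417] yaw -91.7 F [-6.7  0.2 18.5] w -0.001 gf 8.8 z [-0. -0. -1.]
the job is handed in; nothing more can be done
None
```

The job is handed in after about 19 s of arm time: the lock is fully open, the jack's saddle is centred under the yellow collar to within about 2 mm by measurement, and the arm holds the handle on its stop with about 18 N, raising the tube about 25 mm at the collar; I did not measure the plate, coupling and wrench again at the end, and `finish_job` gave no verdict.

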